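Fit the reamer to the juicer drive and hold it pressed

TASK

Take the larger of the two white citrus reamers out of its stand by the flat finger grip on top, turn it until the four splines of its stem mesh with the cross-shaped socket in the middle of the juicer bowl, and slide it down until its shoulder sits flush on the socket. Then keep pressing so that the sprung drive stays well down (about three quarters of its 12 mm travel), and finish like that, still gripping and pressing: do not let go. Do not disturb the smaller reamer, the bulb, the timer, the steel cup or the sugar jar.

Things in the scene. Friction and masses are not known exactly. Their poses are not given: they have to be found in the camera images.
- reamer: larger reamer, white plastic, 120 g, upright, its stem hanging in a stand's hole. Origin: centre of the underside of its round shoulder (66 mm diameter, ends flush on the socket); z up. Above: ribbed dome to z = 30 mm, then a flat-sided finger grip to z = 70 mm, 34 mm long along the reamer's x, 16 mm thick along y: pinch it along y
- reamer_grip (a point): point to grip: on the reamer's axis, 55 mm above its origin, 15 mm below the top of the finger grip; same axes as the reamer
- stem_tip (a point): lower end of the reamer's stem, on its axis, 24 mm below its origin; same axes. The stem has four splines in a plus shape, along the reamer's x and y (so along and across the finger grip), each 7 mm wide, reaching 13 mm from the axis, with rounded lower ends
- drive_mouth (a point): centre of the flat top face of the juicer's grey drive socket (48 mm across), 140 mm above the counter when not pressed. z up, x and y along the arms of its plus-shaped slot: 9.4 mm wide, reaching 15 mm out, rounded edges, deeper than the stem. Any of four quarter turns meshes. Stands at any yaw; a stiff gearbox (0.5 N m) keeps it, so turn the reamer
- press (a joint): how far the sprung drive with its socket is pressed straight down: 0 up, 0.012 m fully down (stop). The spring pushes back with about 4 N at the start of travel and 11 N at the end, net of the socket's weight; the reamer's own weight does not move it.
- juicer: steel citrus juicer, fixed, foot 160 mm diameter, origin under its centre on the counter. White bowl on top: rim 172 mm diameter at 140 mm height, level with the socket in its middle, inner floor at 90 mm; the reamer's shoulder has room to sink inside it. Spout towards its -x
- stand_a: fixed steel ring stand, 72 mm diameter, 45 mm tall, hole 44 mm; holds the larger reamer; the two stands swap places from start to start
- stand_b: second stand, the same; holds the smaller reamer
- lime_reamer: bystander: the smaller reamer (shoulder 48 mm diameter, standing 45 mm above it instead of 70, grip 12 mm thick, plain round stem), in the other stand; origin at its shoulder
- cash_tray: bystander: red plastic tray, fixed, 140 x 200 x 25 mm, origin under its centre
- bulb: bystander: milk glass bulb standing on its cap in the cash tray, 62 mm diameter, 95 mm tall, origin under its cap
- timer: bystander: steel egg timer, 66 mm diameter, 66 mm tall, origin under its centre
- tumbler: bystander: steel cup near the robot, 66 mm diameter, 100 mm tall, origin under its centre
- sugar_jar: bystander: glass sugar jar with steel cap, 66 mm diameter, 130 mm tall, origin under its centre
Mind the look-alikes: they are no part of the job. Leave any red look-alike of the reamer alone.

How it is judged (in metres and radians):
On the way:
1. the larger reamer is lifted out of its stand in the fingers (height (world z) of reamer above 0.1 m and contact force between the fingers and reamer above 1 N), for 0.1 s.
At the end, for the whole second after the job is handed in: Reamer meshed: shoulder within 3 mm of the socket's top face, within 4 mm of its axis, upright within 0.08 rad, splines in line within 0.2 rad; drive pressed down over 5 mm; fingers still holding the finger grip (TCP within 30 mm of reamer_grip) (z of reamer in the frame of drive_mouth below 0.003 m and horizontal distance between reamer and drive_mouth below 0.004 m and angle between reamer's own z axis and vertical below 0.08 rad and (angle between the x axis of reamer and the x axis of drive_mouth, either way round below 0.2 rad or angle between the x axis of reamer and the y axis of drive_mouth, either way round below 0.2 rad) and value of joint press above 0.005 m and contact force between the fingers and reamer above 1 N and distance between the grasp point and reamer_grip below 0.03 m); the arm keeps its last pose, push and grip.
It fails at once if the lime reamer is displaced by more than 25 mm (distance of lime_reamer from where it was at the start of the episode above 0.025 m).
It fails at once if the bulb is displaced by more than 25 mm (distance of bulb from where it was at the start of the episode above 0.025 m).
It fails at once if the timer is displaced by more than 25 mm (distance of timer from where it was at the start of the episode above 0.025 m).
It fails at once if the tumbler is displaced by more than 25 mm (distance of tumbler from where it was at the start of the episode above 0.025 m).
It fails at once if the sugar jar is displaced by more than 25 mm (distance of sugar_jar from where it was at the start of the episode above 0.025 m).
It also fails if it takes over 38 s, if anything falls off the work surface, if the arm or the gripper's body presses on something with over 40 N, if the wrist force passes 120 N, or if a joint passes its speed limit or range.

ROBOT

A 6-joint arm with a two-finger parallel gripper is mounted at the origin on the work surface. World frame = base frame: x ahead of the robot, y to its left, z up, the work surface at z = 0. Lengths are in mm, angles in rad, forces in N, time in s.
With the tool pointing down it reaches from about 300 to 850 mm from the base axis. Payload 5.4 kg.
Tool frame: the origin (TCP) lies between the finger pads, 19 mm behind the fingertips; this is the grasp point; z points along the fingers, y is the direction in which the jaws open and shut (so a half turn about z gives the same grasp; the last joint's range is limited). The gripper opens to 85 mm and grips with 20 to 120 N. Pads are 22 mm wide; open, the fingers measure 114 mm over their backs; the gripper's body (76 mm by 85 mm) begins 54 mm behind the grasp point. The pads swing forward as they close: fully open they stand 13 mm farther back than shut.
Start: joints at [0.986, 0.158, 1.597, -0, 1.386, -0.21], TCP at [210.508, 535.063, 249.999] pointing down, gripper open.
Joint ranges: [-2.91, 2.91], [-0.94, 2.29], [0.18, 2.7], [-1.29, 4.43], [0.17, 2.64], [-3, 3]. Speed limits (rad/s): [2.57, 2.57, 3.14, 3.14, 3.14, 3.14].

INTERFACE

Orientations are given as [roll, pitch, yaw] about the fixed x, y, z axes, in that order (R = Rz(yaw) Ry(pitch) Rx(roll)).
In Python, from bench import monitor, imaging, sign_off gives the robot as it stands.
- The arm moves only by the tool send_rows, never from a script. Its argument "motion" is a list that holds one entry, the list of rows, each a list of 4 numbers: the shift along the world's x, y, z in mm, then the turn about the world's z in degrees. A call has 1 to 12 rows; each row is the pose to reach, as a shift and turn from the pose measured when the call began; what a row does not reach only later rows make up. A row lasts 1/8 s, in which the tool goes at most 62.5 mm and 10.7 degrees, less where a joint would pass 70% of its speed; a pose out of reach is approached as far as the arm can. A call with a gripper value outside its range is refused whole. "claw" is the finger opening in mm, from 0 to 85.4, set as the call begins (left out, the last holds). The fingers move at their own pace and stop on an object; "force" is the grip in N (left out, the last holds). Time passes only in rows, so rows that repeat a pose let the fingers close. It gives the time, the measured TCP pose, the force and the opening at its end, in the units of the state.
- monitor.read_state(): the state, without advancing time (a new reading comes with each control period).
- imaging.read_camera(name): name is "side" or "top" or "wrist"; returns a dict with "pixels" (384x512x3 uint8, blue, green, red), "range_z" (384x512 float32, mm along the optical axis (not along the pixel's ray), 0 where there is no reading), "fx", "fy", "cx", "cy" (pixels), "dist_coeffs" ([k1, k2, p1, p2, k3] as OpenCV has them; the pictures are not rectified), "world_from_camera" (4x4, takes a point from camera to world coordinates). Camera axes: x right, y up, looking along -z (the intrinsics and any distortion apply to the point x, -y, -z); pixel columns grow to the right and rows downward; lengths in mm; the calibration is good to about 2 mm. A picture is of the moment at which its call begins.
- sign_off(): hands the job in, once; it reports no verdict.
The state is a dict: "time_s": time; "qpos": joint angles; "dq": joint speeds; "effort": joint torques, N m; "eef_pos": TCP position; "orientation": TCP orientation; "contact_force": force on the tool from outside, world axes, zero at the start; "wrist_torque": the same for the moment, N m; "opening": finger opening in mm.
Only numpy, scipy, OpenCV 4.12 (cv2) and the standard library are available. Lean on these libraries where they do the work, as an engineer would, in place of code of your own. Each camera call takes 0.05 s, during which the arm holds its last target. There are 200 camera calls.

## Working session

There is one attempt and no reset: what is moved stays moved. The work goes in short steps, Python scripts to look and compute and a tool call to move; the robot and the scene stay as the last step left them, time stands still between calls to the robot, and variables do not carry over. Pictures are saved under pics/ and viewed, about 8 in all and at most 12, crops included, and the job is handed in when it is done.

Besides the shell and the picture viewer there is one more tool, called after "Request:" as name(argument=value, ...), one argument or row to a line, values as JSON. send_rows: Moves the arm, as the interface text tells. Its arguments: {"type":"object","properties":{"motion":{"type":"array"},"claw":{"type":"number"},"force":{"type":"number"}},"required":["motion"]}

```bash
mkdir -p pics; cat > h.py <<'E'
import numpy as np, cv2
from bench import monitor, imaging, sign_off
def cam(n):
    d=imaging.read_camera(n); d['K']=np.array([[d['fx'],0,d['cx']],[0,d['fy'],d['cy']],[0,0,1.]]); d['T']=np.array(d['world_from_camera']); d['D']=np.array(d['dist_coeffs'],float); return d
def rays(d,uv):
    p=cv2.undistortPoints(np.array(uv,float).reshape(-1,1,2),d['K'],d['D']).reshape(-1,2)
    return np.c_[p[:,0],-p[:,1],-np.ones(len(p))]
def plane(d,uv,z):
    r=rays(d,uv)@d['T'][:3,:3].T; o=d['T'][:3,3]
    return o+r*((z-o[2])/r[:,2])[:,None]
def cloud(d):
    h,w=d['range_z'].shape; u,v=np.meshgrid(np.arange(w),np.arange(h))
    r=rays(d,np.c_[u.ravel(),v.ravel()])*d['range_z'].reshape(-1,1)
    return (r@d['T'][:3,:3].T+d['T'][:3,3]).reshape(h,w,3)
E
python3 - <<'E'
from h import *
print(monitor.read_state())
ims=[]
for n in('top','side','wrist'):
    d=cam(n); cv2.imwrite(f'pics/{n}0.png',d['pixels']); np.savez(f'{n}0.npz',**{k:v for k,v in d.items()})
    print(n,d['K'][0],d['D'],d['T'].round(2).tolist()); ims.append(d['pixels'])
cv2.imwrite('pics/a.png',cv2.resize(ims[0],(800,600)))
cv2.imwrite('pics/b.png',np.hstack([cv2.resize(i,(400,300)) for i in ims[1:]]))
E
```

```text
{'time_s': 0.0, 'qpos': array([ 9.85882519e-01,  1.59068413e-01,  1.59826545e+00, -2.50600764e-05,
        1.38621524e+00, -2.10076087e-01]), 'dq': array([ 0.00059338,  0.00040364, -0.00022503, -0.0007029 , -0.00062757,
       -0.00022818]), 'effort': array([ 1.36139046e-03, -3.96026087e+01, -3.31419075e+01, -2.21671080e-04,
        8.69805022e-03, -8.24226618e-06]), 'eef_pos': array([210.20307406, 534.57176762, 248.98936774]), 'orientation': array([-3.13967409e+00, -3.83901388e-04,  2.76675919e+00]), 'contact_force': array([8.68846994e-02, 3.58458315e-01, 1.91854066e-04]), 'wrist_torque': array([ 0.02453302,  0.00983129, -0.0205945 ]), 'opening': 85.58493911293152}
top [412.26126405   0.         258.59699442] [-0.10484175  0.          0.          0.          0.        ] [[-0.01, 0.99, -0.12, 468.64], [-1.0, -0.01, -0.04, -53.95], [-0.04, 0.12, 0.99, 917.13], [0.0, 0.0, 0.0, 1.0]]
side [386.56751649   0.         255.99154965] [-0.08582521  0.          0.          0.          0.        ] [[0.84, 0.41, -0.35, 301.7], [-0.54, 0.64, -0.55, -494.44], [0.0, 0.65, 0.76, 710.75], [0.0, 0.0, 0.0, 1.0]]
wrist [290.51985501   0.         256.55254326] [0.01781 0.      0.      0.      0.     ] [[0.37, -0.89, -0.26, 145.02], [0.93, 0.35, 0.1, 561.0], [-0.0, -0.28, 0.96, 373.53], [0.0, 0.0, 0.0, 1.0]]
```

View pics/a.png

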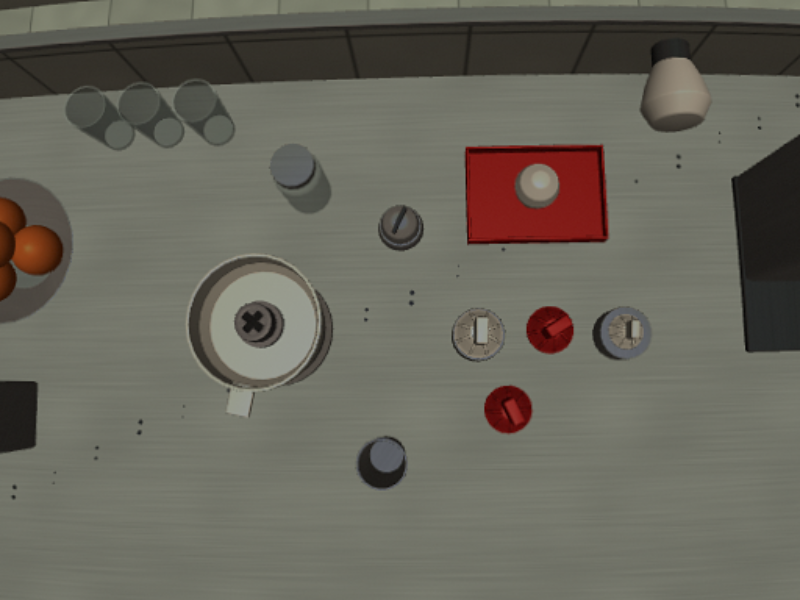

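View pics/b.png

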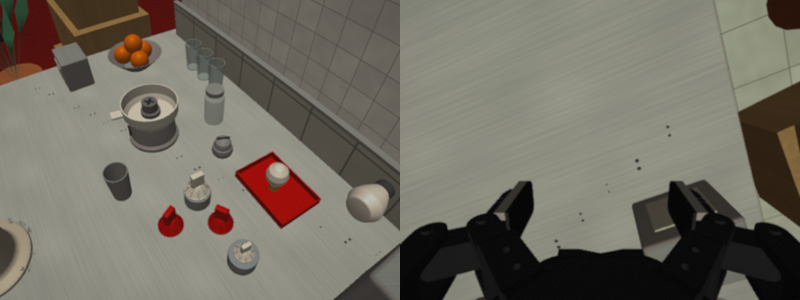

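The top view shows the larger reamer at about (480,333) of 800x600, the smaller one at (625,332), and two red look-alikes at (550,330) and (508,410). The juicer socket with its dark plus is at (253,322). Next I measure the grip and the socket.

```bash
python3 - <<'E'
from h import *
d=dict(np.load('top0.npz'))
C=cloud(d); im=d['pixels']; g=im.max(2).astype(int)
def show(m,uvz,name):
    P=plane(d,m[:, ::-1],uvz)[:,:2].astype(np.float32)
    r=cv2.minAreaRect(P); print(name,len(P),'mean',P.mean(0).round(1),'rect',r); return P
Z=C[...,2]
y,x=213,308
win=np.zeros_like(Z,bool); win[y-18:y+18,x-18:x+18]=1
print('grip z',np.percentile(Z[win],[5,50,90,97,100]))
for lo in (80,100,108): show(np.argwhere(win&(Z>lo)),115,f'gripZ>{lo}')
show(np.argwhere(win&(g>190)),115,'gripbright'); print(Z[win&(g>190)].mean())
y,x=206,162
win=np.zeros_like(Z,bool); win[y-18:y+18,x-18:x+18]=1
S=win&(Z>130)&(Z<150); print('socket z',np.median(Z[S])); Q=C[S]
print('socket top', Q.mean(0), S.sum())
P=plane(d,np.argwhere(win&(g<45))[:,::-1],140)
for t in (35,45,55,65): print(t,(win&(g<t)).sum(), plane(d,np.argwhere(win&(g<t))[:,::-1],140).mean(0))
a=cv2.resize(im[185:230,140:185],(400,400),interpolation=cv2.INTER_CUBIC); b=cv2.resize(im[190:235,286:331],(400,400),interpolation=cv2.INTER_CUBIC)
cv2.imwrite('pics/c.png',np.hstack([a,b]))
E
```

```text
grip z [ -3.13333866  50.11313517 110.78194875 114.19836584 917.13100115]
gripZ>80 166 mean [ 527.7 -119.6] rect ((528.620361328125, -111.51390838623047), (33.12179183959961, 34.915218353271484), 88.56713104248047)
gripZ>100 152 mean [ 528.7 -120.1] rect ((529.5906982421875, -111.53817749023438), (33.12179183959961, 32.973915100097656), 88.56713104248047)
gripZ>108 145 mean [ 528.5 -120.5] rect ((529.6012573242188, -111.53844451904297), (33.12179183959961, 32.952823638916016), 88.56713104248047)Traceback (most recent call last):
  File "<stdin>", line 12, in <module>
  File "<stdin>", line 5, in show
  File "h.py", line 9, in plane
    r=rays(d,uv)@d['T'][:3,:3].T; o=d['T'][:3,3]
      ~~~~^^^^^^
  File "h.py", line 6, in rays
    p=cv2.undistortPoints(np.array(uv,float).reshape(-1,1,2),d['K'],d['D']).reshape(-1,2)
      ~~~~~~~~~~~~~~~~~~~^^^^^^^^^^^^^^^^^^^^^^^^^^^^^^^^^^^^^^^^^^^^^^^^^^
cv2.error: OpenCV(4.12.0) /io/opencv/modules/calib3d/src/undistort.dispatch.cpp:347: error: (-215:Assertion failed) CV_IS_MAT(_src) && CV_IS_MAT(_dst) && (_src->rows == 1 || _src->cols == 1) && (_dst->rows == 1 || _dst->cols == 1) && _src->cols + _src->rows - 1 == _dst->rows + _dst->cols - 1 && (CV_MAT_TYPE(_src->type) == CV_32FC2 || CV_MAT_TYPE(_src->type) == CV_64FC2) && (CV_MAT_TYPE(_dst->type) == CV_32FC2 || CV_MAT_TYPE(_dst->type) == CV_64FC2) in function 'cvUndistortPointsInternal'
```

```bash
python3 - <<'E'
from h import *
d=dict(np.load('top0.npz'))
C=cloud(d); im=d['pixels']; g=im.max(2).astype(int); Z=C[...,2]
def big(m):
    n,l,s,_=cv2.connectedComponentsWithStats(m.astype(np.uint8)); return l==1+s[1:,4].argmax()
def rep(m,z,name):
    P=plane(d,np.argwhere(m)[:,::-1],z)[:,:2].astype(np.float32); e=np.cov(P.T); w,v=np.linalg.eigh(e)
    print(name,len(P),P.mean(0).round(1),cv2.minAreaRect(P),'ax deg',np.degrees(np.arctan2(v[1,1],v[0,1])), np.median(Z[m]))
def win(y,x,r=18):
    w=np.zeros_like(Z,bool); w[y-r:y+r,x-r:x+r]=1; return w
W=win(213,308)
for lo in(100,108): rep(big(W&(Z>lo)&(Z<125)),115,f'grip{lo}')
W=win(206,162)
S=big(W&(Z>132)&(Z<150)); rep(S,140,'sock')
cn,_=cv2.findContours(S.astype(np.uint8),0,1); c=max(cn,key=len); (x,y),ax,an=cv2.fitEllipse(c); print('ellipse',x,y,ax,plane(d,[[x,y]],140))
print('bright hist',np.percentile(g[S],[5,20,30,50,80]))
for t in (45,55,65):
    m=big(win(206,162,12)&(g<t)); rep(m,140,f'slot{t}')
a=cv2.resize(im[185:230,140:185],(400,400),interpolation=cv2.INTER_CUBIC); b=cv2.resize(im[190:235,286:331],(400,400),interpolation=cv2.INTER_CUBIC)
cv2.imwrite('pics/c.png',np.hstack([a,b]))
E
```

```text
grip100 151 [ 528.5 -120.3] ((528.5623168945312, -120.31546783447266), (15.582544326782227, 31.32619285583496), 88.67911529541016) ax deg 177.00091868170315 113.11762446759872
grip108 144 [ 528.3 -120.7] ((528.5732421875, -120.29685974121094), (15.559003829956055, 31.335479736328125), 88.56713104248047) ax deg 175.61210855048307 113.21407320061058
sock 365 [540.5 161.3] ((540.0585327148438, 161.59071350097656), (46.42670822143555, 45.184898376464844), 0.7990525364875793) ax deg 48.989400319377594 138.0662895582534
ellipse 161.6986846923828 205.6552276611328 (23.52984619140625, 23.984664916992188) [[540.51044379 161.11667056 140.        ]]
bright hist [28.6 71.8 81.  88.  94. ]
slot45 125 [540.6 162.1] ((540.6549682617188, 161.54244995117188), (25.12761878967285, 25.499034881591797), 1.0866005420684814) ax deg 128.83835552214273 117.38663925982769
slot55 133 [540.5 162.2] ((540.84716796875, 161.57415771484375), (25.855018615722656, 25.093385696411133), 89.38639831542969) ax deg 172.15530016492085 117.38663925982769
slot65 142 [540.7 161.9] ((540.8467407226562, 161.5495147705078), (25.9045467376709, 25.09341049194336), 89.38543701171875) ax deg 49.05034458840459 117.54409978699744
```

View pics/c.png

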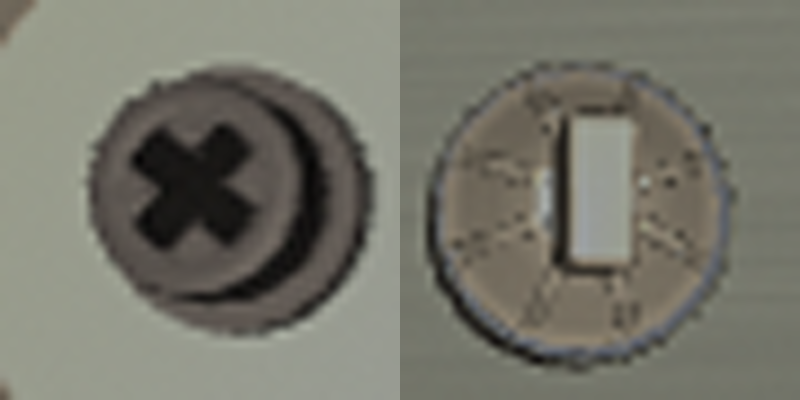

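The close-up shows the socket's plus lying at about 45° to the image axes, and the grip nearly along world x at (528.5,-120.3). I move to a hover above the reamer.

Request:
send_rows(
  motion=[
    [[318,-655,0,18.5],[318,-655,0,18.5],[318,-655,0,18.5],[318,-655,0,18.5],[318,-655,0,18.5],[318,-655,0,18.5],[318,-655,0,18.5],[318,-655,0,18.5],[318,-655,0,18.5],[318,-655,0,18.5],[318,-655,0,18.5],[318,-655,0,18.5]],
  ],
  claw=56,
)

```text
time_s: 1.65
eef_pos: [528.8, -122.9, 248.8]
orientation: [-3.14, -0.001, 3.088]
contact_force: [-0.1, 1.0, 0.3]
opening: 55.7
```

Request:
send_rows(
  motion=[
    [[0,0,0,0],[0,0,0,0],[0,0,0,0]],
  ],
)

```text
time_s: 2.02
eef_pos: [528.4, -121.6, 248.7]
orientation: [-3.141, -0.001, 3.089]
contact_force: [0.4, 0.9, 0.1]
opening: 56.2
```

```bash
python3 - <<'E'
from h import *
d=cam('wrist'); np.savez('wrist1.npz',**d); im=d['pixels'];C=cloud(d);Z=C[...,2]
m=(Z>104)&(Z<124)&(abs(C[...,0]-528)<40)&(abs(C[...,1]+120)<40)
n,l,s,_=cv2.connectedComponentsWithStats(m.astype(np.uint8)); m=l==1+s[1:,4].argmax()
P=plane(d,np.argwhere(m)[:,::-1],115)[:,:2].astype(np.float32); r=cv2.minAreaRect(P); print(m.sum(),P.mean(0),r,np.median(Z[m]))
# top-face bright part
g=im.max(2); print(np.percentile(g[m],[5,50,95]))
cv2.imwrite('pics/d.png',im)
print(monitor.read_state()['eef_pos'],monitor.read_state()['orientation'])
E
```

```text
609 [ 528.4582   -121.743546] ((528.8211669921875, -121.93002319335938), (14.921342849731445, 35.318058013916016), 87.40065002441406) 115.12052458188532
[115.  210.  215.6]
[ 528.44115886 -121.67612469  248.89665907] [-3.14036538e+00 -7.39835756e-04  3.08936807e+00]
```

View pics/d.png

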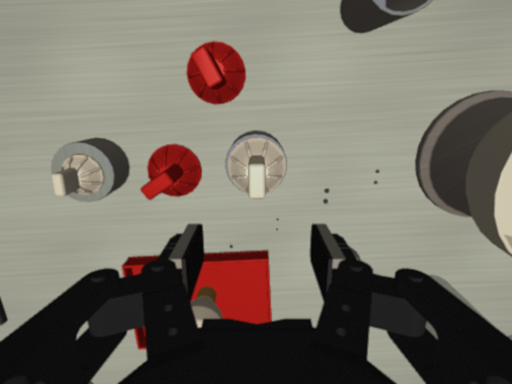

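The wrist view shows the grip at (257,180), centred between the jaws, with the red look-alike about 90 mm to the left. It agrees with the top view (528.5, -121). I descend and grip.

Request:
send_rows(
  motion=[
    [[0,0.5,-60,0.5],[0,0.5,-115,0.5],[0,0.5,-140,0.5],[0,0.5,-146,0.5],[0,0.5,-146,0.5],[0,0.5,-146,0.5]],
  ],
)

```text
time_s: 2.82
eef_pos: [529.7, -121.5, 104.8]
orientation: [-3.139, 0.003, 3.098]
contact_force: [0.8, 0.4, 0.5]
opening: 56.1
```

Request:
send_rows(
  motion=[
    [[0,0,0,0],[0,0,0,0],[0,0,0,0],[0,0,0,0],[0,0,0,0],[0,0,0,0]],
  ],
  claw=5,
  force=60,
)

```text
time_s: 3.58
eef_pos: [530.3, -122.0, 105.7]
orientation: [-3.138, 0.004, 3.098]
contact_force: [-0.6, -1.1, 5.8]
opening: 15.3
```

Request:
send_rows(
  motion=[
    [[0,0,15,0],[0,0,50,0],[0,0,105,0],[0,0,150,0],[0,30,160,0],[0,90,160,0],[0,150,160,0],[0,180,160,0],[0,180,160,0],[0,180,160,0],[0,180,160,0]],
  ],
)

```text
time_s: 4.95
eef_pos: [530.3, 56.9, 265.7]
orientation: [-3.138, 0.004, 3.097]
contact_force: [-0.1, -0.4, -1.5]
opening: 14.8
```

```bash
python3 - <<'E'
from h import *
s=monitor.read_state(); print(s['eef_pos'],s['orientation'],s['contact_force'],s['opening'])
d=cam('wrist'); np.savez('wrist2.npz',**d); im=d['pixels'];C=cloud(d);Z=C[...,2]
t=cam('top'); np.savez('top2.npz',**t)
cv2.imwrite('pics/e.png',im)
for n,D in(('wrist',d),('top',t)):
    C=cloud(D);Z=C[...,2]; g=D['pixels'].max(2)
    r=np.hypot(C[...,0]-540.5,C[...,1]-161.5)
    # rays to z=140 plane
    uv=np.dstack(np.meshgrid(np.arange(512),np.arange(384))).reshape(-1,2)
    P=plane(D,uv,140).reshape(384,512,3); rp=np.hypot(P[...,0]-540.5,P[...,1]-161.5)
    m=(rp<20)&(g<50); n_,l,s_,_=cv2.connectedComponentsWithStats(m.astype(np.uint8)); m=l==1+s_[1:,4].argmax()
    Q=P[m][:,:2]; c=Q.mean(0); print(n,m.sum(),c,'rect',cv2.minAreaRect(Q.astype(np.float32))[:2])
    top=(rp<30)&(Z>134)&(Z<146)
    print(' top z',np.median(Z[top]),top.sum(), cv2.minEnclosingCircle(P[top][:,:2].astype(np.float32)))
    v=Q-c; a=np.arctan2(v[:,1],v[:,0]); w=np.hypot(*v.T)**4
    print(' plus deg',np.degrees(np.angle((w*np.exp(4j*a)).sum())/4))
E
```

```text
[530.33494463  56.94038744 265.70205502] [-3.1379955   0.00374959  3.09679785] [-0.14068153 -0.421972   -1.4554263 ] 14.750668842511319
wrist 465 [542.18432761 161.95253809] rect ((542.0936279296875, 162.14630126953125), (23.849512100219727, 24.078710556030273))
 top z 140.17544622356544 1778 ((541.475341796875, 161.0778350830078), 25.10365867614746)
 plus deg -40.05693977003936Traceback (most recent call last):
  File "<stdin>", line 12, in <module>
ValueError: attempt to get argmax of an empty sequence
```

View pics/e.png

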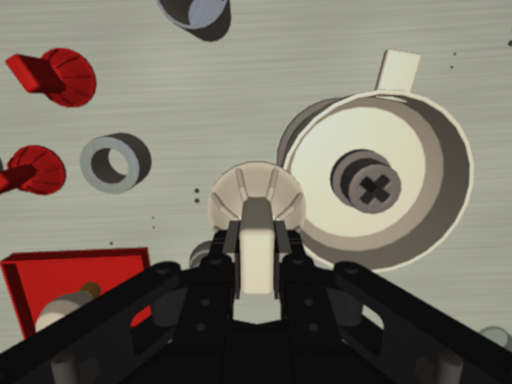

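The wrist view shows the reamer held upright at (257,200), the empty stand at (115,165) and the socket's plus clear at (374,187). I now check the plus angle in the first top view and where the reamer sits in the grip.

```bash
python3 - <<'E'
from h import *
def plus(D,c0):
    g=D['pixels'].max(2); uv=np.dstack(np.meshgrid(np.arange(512),np.arange(384))).reshape(-1,2)
    P=plane(D,uv,140).reshape(384,512,3); rp=np.hypot(P[...,0]-c0[0],P[...,1]-c0[1])
    m=(rp<18)&(g<55); Q=P[m][:,:2]; c=Q.mean(0); 
    for cc in (c,):
        v=Q-cc; a=np.arctan2(v[:,1],v[:,0]); w=np.hypot(*v.T)**4
        print(m.sum(),cc,np.degrees(np.angle((w*np.exp(4j*a)).sum())/4)%90)
plus(dict(np.load('top0.npz')),(540.7,161.7)); d=dict(np.load('wrist2.npz')); plus(d,(542,162))
C=cloud(d);Z=C[...,2]
m=(np.hypot(C[...,0]-530,C[...,1]-57)<45)&(Z>195)&(Z<300)
mm=m&(Z<250)
print('z pct',np.percentile(Z[m],[1,5,50,95]))
# shoulder outer rim: widest; lowest part
for zb in range(200,250,5):
    k=m&(abs(Z-zb)<2.5)
    if k.sum()>20: print(zb,k.sum(),C[k].min(0).round(1),C[k].max(0).round(1))
# visible silhouette (upper image half), circle fit to shoulder rim
k=m&(Z<225); cn,_=cv2.findContours(k.astype(np.uint8),0,1); c=max(cn,key=len)[:,0]; 
for z in (207,210,215):
    P=plane(d,c,z)[:,:2]; P=P[P[:,0]>525]  # far arc placeholder
    r=np.hypot(P[:,0]-530,P[:,1]-57); P=P[r>26]
    A=np.c_[2*P,np.ones(len(P))]; s=np.linalg.lstsq(A,(P**2).sum(1),rcond=None)[0]; print(z,len(P),s[:2],np.sqrt(s[2]+s[:2]@s[:2]))
t=dict(np.load('top2.npz')); cv2.imwrite('pics/f.png',cv2.resize(t['pixels'],(800,600)))
# side view of the reamer
s=cam('side'); cv2.imwrite('pics/g.png',cv2.resize(s['pixels'][60:260,60:320],(780,600))); np.savez('side2.npz',**s)
E
```

```text
133 [540.53237891 162.21611749] 48.94981220455023
492 [542.22993684 162.02525359] 49.3133982663608
z pct [209.10238247 211.10016949 272.33319875 298.23116013]
205 51 [497.8  32.2 204.7] [515.4  86.4 207.5]
210 971 [497.8  24.5 207.5] [547.8  89.4 212.5]
215 860 [499.7  27.  212.5] [543.5  86.8 217.5]
220 685 [502.1  29.9 217.5] [542.7  84.8 222.5]
225 665 [504.6  32.9 222.5] [537.9  82.2 227.5]
230 929 [507.4  35.3 227.5] [535.9  79.9 232.5]
235 389 [511.4  39.3 232.5] [526.5  75.8 237.5]
240 120 [513.1  43.6 237.5] [525.4  70.7 242.5]
245 94 [513.1  50.  242.5] [516.4  65.6 247.5]
207 107 [530.53876548  57.1121417 ] 31.13731506248053
210 95 [529.76453181  57.15088962] 30.83325259645947
215 70 [528.12167477  57.11369965] 30.96421882436282
```

View pics/g.png

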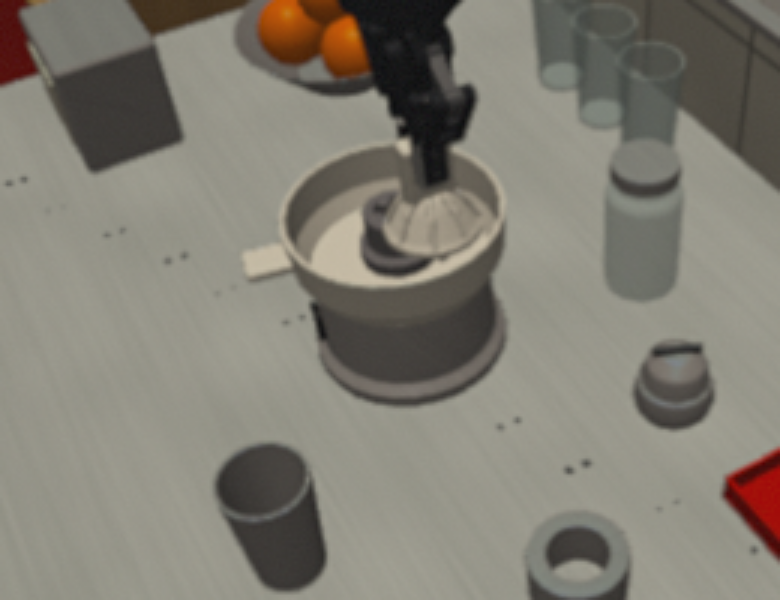

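The side view shows the reamer upright in the fingers, clear of the bowl, and the old stand empty. Target: shift (+11.6, +104.9), turn -38.3°.

Request:
send_rows(
  motion=[
    [[2,20,0,-5],[6,50,0,-13],[9,80,0,-22],[11.6,105,0,-30],[11.6,105,0,-36],[11.6,105,0,-38.3],[11.6,105,0,-38.3],[11.6,105,0,-38.3],[11.6,105,0,-38.3]],
  ],
)

```text
time_s: 6.22
eef_pos: [542.0, 162.0, 265.7]
orientation: [-3.138, 0.004, 2.429]
contact_force: [-1.2, -0.2, -1.2]
opening: 15.2
```

```bash
python3 - <<'E'
from h import *
s=monitor.read_state(); print(s['eef_pos'],s['orientation'],np.degrees(s['orientation'][2]),s['contact_force'],s['opening'],s['time_s'])
d=cam('wrist'); np.savez('wrist3.npz',**d);C=cloud(d);Z=C[...,2]; p=s['eef_pos']
m=(np.hypot(C[...,0]-p[0],C[...,1]-p[1])<36)&(Z>200)&(Z<217)
P=C[m][:,:2].astype(np.float32); print(m.sum(),np.percentile(Z[m],1)); 
# rim: extreme along directions
for a in range(0,360,30):
    u=np.array([np.cos(np.radians(a)),np.sin(np.radians(a))]); print(a,round(float(np.percentile((P-p[:2])@u,99.7)),1),end=' | ')
# finger grip top face
t=(abs(Z-p[2]-12)<5)&(np.hypot(C[...,0]-p[0],C[...,1]-p[1])<25)&(d['pixels'].min(2)>130)
if t.sum()>20: print('\ngrip top',t.sum(),cv2.minAreaRect(C[t][:,:2].astype(np.float32)),np.median(Z[t]))
cv2.imwrite('pics/i.png',d['pixels'])
E
```

```text
[542.02784023 161.98554773 265.68784061] [-3.13819547  0.00377183  2.42858599] 139.14772716402075 [-1.21215942 -0.23767228 -1.24004909] 15.194069660557247 6.225
1829 206.23372431794826
0 27.8 | 30 32.4 | 60 32.5 | 90 32.8 | 120 32.8 | 150 32.8 | 180 32.6 | 210 32.1 | 240 32.0 | 270 29.3 | 300 19.7 | 330 16.2 | 
grip top 2027 ((542.0685424804688, 162.3662872314453), (14.371780395507812, 33.12667465209961), 49.91737365722656) 275.2558744624797
```

View pics/i.png

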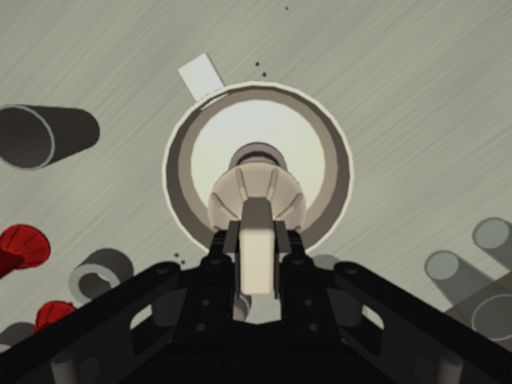

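The wrist view shows the reamer above the socket at (257,190), lying within 0.5 mm of the TCP. I lower it in stages and watch the force.

Request:
send_rows(
  motion=[
    [[0,0,-15,0],[0,0,-30,0],[0,0,-38,0],[0,0,-42,0],[0,0,-45,0],[0,0,-47,0],[0,0,-49,0],[0,0,-49,0]],
  ],
)

```text
time_s: 7.28
eef_pos: [542.0, 162.1, 216.7]
orientation: [-3.138, 0.004, 2.429]
contact_force: [-0.7, 1.1, -1.4]
opening: 15.1
```

Request:
send_rows(
  motion=[
    [[0,0,-3,0],[0,0,-6,0],[0,0,-9,0],[0,0,-11,0],[0,0,-13,0],[0,0,-14,0],[0,0,-14,0]],
  ],
)

```text
time_s: 8.15
eef_pos: [542.0, 162.1, 202.6]
orientation: [-3.138, 0.004, 2.429]
contact_force: [-0.1, -0.0, -1.2]
opening: 15.1
```

Request:
send_rows(
  motion=[
    [[0,0,-1,0],[0,0,-2,0],[0,0,-3,0],[0,0,-4,0],[0,0,-5,0],[0,0,-5,0],[0,0,-5,0]],
  ],
)

```text
time_s: 9.02
eef_pos: [542.1, 162.0, 197.8]
orientation: [-3.138, 0.004, 2.429]
contact_force: [-2.4, -0.2, 4.2]
opening: 14.8
```

Request:
send_rows(
  motion=[
    [[0,0,-1,0],[0,0,-2.5,0],[0,0,-4,0],[0,0,-5.5,0],[0,0,-6.8,0],[0,0,-6.8,0],[0,0,-6.8,0],[0,0,-6.8,0]],
  ],
  force=90,
)

```text
time_s: 10.02
eef_pos: [542.1, 162.0, 191.7]
orientation: [-3.138, 0.004, 2.429]
contact_force: [-3.9, -0.9, 9.1]
opening: 14.6
```

```bash
python3 - <<'E'
from h import *
F=[]
s=monitor.read_state(); print(s['eef_pos'],s['orientation'],s['contact_force'],s['wrist_torque'],s['opening'],s['time_s'])
d=cam('wrist');C=cloud(d);Z=C[...,2]; p=s['eef_pos']
for i in range(4): F.append(monitor.read_state()['contact_force'][2]); cam('side')
print(F)
m=(np.hypot(C[...,0]-p[0],C[...,1]-p[1])<36)&(Z>124)&(Z<145)
P=C[m][:,:2]; print(m.sum(),'rim z',np.percentile(Z[m],[1,5]))
for a in range(0,360,30):
    u=np.array([np.cos(np.radians(a)),np.sin(np.radians(a))]); print(a,round(float(np.percentile((P-p[:2])@u,99.7)),1),end=' | ')
t=(abs(Z-p[2]-12)<5)&(np.hypot(C[...,0]-p[0],C[...,1]-p[1])<25)&(d['pixels'].min(2)>130)
if t.sum()>20: print('\ngrip top',t.sum(),cv2.minAreaRect(C[t][:,:2].astype(np.float32)),np.median(Z[t]))
s=cam('side'); cv2.imwrite('pics/j.png',np.hstack([cv2.resize(d['pixels'],(400,300)),cv2.resize(s['pixels'][80:230,100:300],(400,300))]))
E
```

```text
[542.13168062 162.01343658 191.73691934] [-3.13837455  0.00414084  2.42860465] [-3.85590544 -0.9410596   9.11486572] [-0.1578248   0.79608565 -0.01594952] 14.620602309924141 10.025
[np.float64(7.633595250073622), np.float64(8.07649156217051), np.float64(8.328202148525142), np.float64(7.263024781438603)]
2102 rim z [132.68422533 135.00874419]
0 27.5 | 30 32.3 | 60 32.5 | 90 32.8 | 120 32.9 | 150 32.8 | 180 32.5 | 210 32.2 | 240 32.0 | 270 29.3 | 300 19.9 | 330 16.2 | 
grip top 1979 ((541.9642333984375, 162.67764282226562), (14.23182487487793, 32.33402633666992), 49.41864013671875) 201.3237681230977
```

View pics/j.png

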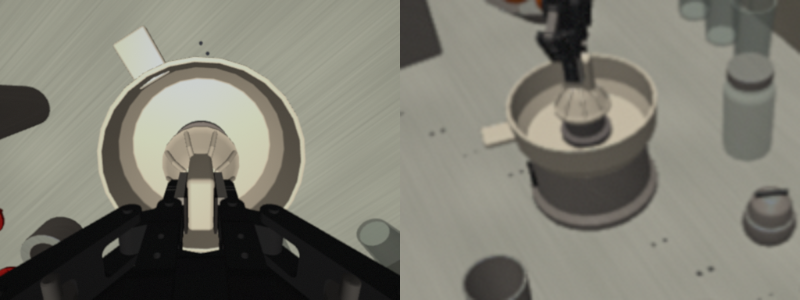

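The last pictures show the reamer seated on the socket inside the bowl, at (200,160) in the left half and (583,110) in the right. The reamer still sits the same way in the fingers. Force and height both put the drive at about 8–9 mm down, so I hand in.

```bash
python3 -c "
from bench import sign_off; print(sign_off())"
```

```text
the job is handed in; nothing more can be done
None
```

I took the larger reamer out of its stand by the finger grip and turned it -38.3° to line up with the socket's plus. I then lowered it into the juicer drive and handed in at about 10.4 s, still gripping and pressing. No verdict was reported.

My last checks before handing in:

- **Entry:** the stem slid in with no measurable contact force until the shoulder reached the socket, so the splines meshed on the first try.
- **Press depth:** the upward force was about 7–9 N on top of the 1.2 N reamer weight, and the shoulder rim was at about 133 mm. Force and height together put the drive at roughly 7.5–9 mm of its 12 mm, at or a little under the three-quarters asked for and above the 5 mm needed.
- **Alignment:** the tool yaw was 139.15° against a wanted 139.1°, and the tool tilt was under 0.005 rad. The two cameras put the socket centre about 1.7 mm apart in x, and I aimed close to the wrist camera's value.
- **Grip:** the fingers read 14.6 mm on a 16 mm grip, which is slightly under. The reamer showed no measurable slip in the fingers.
- **Side force:** about 4 N in x remained while pressing, and I left it.
- **Bystanders:** nothing was touched as far as the forces and pictures show. I did not measure each one again at the end.

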